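# Seat four air distributors in their inspection nests

## Task

Lay out the four brass air distributors (corner, tee, cross and straight) for inspection: set each one, blue cap up, in the black nest whose pale channel has that very outline, so that it drops fully home between the flanks and lies level. A corner or a straight would also go into a bigger nest, but each must lie in its own. Leave the caliper and the red thread-lock bottle where they are.

Things in the scene. Friction and masses are not known exactly. Their poses are not given: they have to be found in the camera images.
- corner: Loose brass air fitting, L from above. Hex outlets 26 mm across flats lie flat (tops 26 mm up), end faces 34 mm from the hub centre, along +x and +y. A port points up from the hub under a round ribbed blue cap, 28 mm wide, 30 to 54 mm above the underside, fixed: grip there, any way round. Origin: centre of the hub's underside, z up through the cap. 0.14 to 0.28 kg.
- tee: Loose brass air fitting, T from above. Hex outlets 26 mm across flats lie flat (tops 26 mm up), end faces 34 mm from the hub centre, along +x, -x and +y (the stem). A port points up from the hub under a round ribbed blue cap, 28 mm wide, 30 to 54 mm above the underside, fixed: grip there, any way round. Origin: centre of the hub's underside, z up through the cap. 0.14 to 0.28 kg.
- cross: Loose brass air fitting, plus sign from above. Hex outlets 26 mm across flats lie flat (tops 26 mm up), end faces 34 mm from the hub centre, along +x, -x, +y, -y. A port points up from the hub under a round ribbed blue cap, 28 mm wide, 30 to 54 mm above the underside, fixed: grip there, any way round. Origin: centre of the hub's underside, z up through the cap. 0.14 to 0.28 kg.
- straight: Loose brass air fitting, straight bar from above. Hex outlets 26 mm across flats lie flat (tops 26 mm up), end faces 34 mm from the hub centre, along +x and -x. A port points up from the hub under a round ribbed blue cap, 28 mm wide, 30 to 54 mm above the underside, fixed: grip there, any way round. Origin: centre of the hub's underside, z up through the cap. 0.14 to 0.28 kg.
- nest_corner: Fixed nest for the corner (L): pale plate 86 x 86 x 6 mm; black blocks, tops 19 mm up, leave a pale channel: an L open to +x and +y. Floor 19 mm wide, 60 deg flanks, mouth 34 mm wide; a fitting let down within 6 mm slides central. Origin: plate's centre on the bench, z up. Seated: fitting origin 6 mm above it, its axes along the nest's.
- nest_tee: Fixed nest for the tee (T): pale plate 86 x 86 x 6 mm; black blocks, tops 19 mm up, leave a pale channel: a T, bar along x, stem to +y, ends open. Floor 19 mm wide, 60 deg flanks, mouth 34 mm wide; a fitting let down within 6 mm slides central. Origin: plate's centre on the bench, z up. Seated: fitting origin 6 mm above it, its axes along the nest's.
- nest_cross: Fixed nest for the cross (+): pale plate 86 x 86 x 6 mm; black blocks, tops 19 mm up, leave a pale channel: a plus sign along x and y, ends open. Floor 19 mm wide, 60 deg flanks, mouth 34 mm wide; a fitting let down within 6 mm slides central. Origin: plate's centre on the bench, z up. Seated: fitting origin 6 mm above it, its axes along the nest's (any quarter turn fits).
- nest_straight: Fixed nest for the straight (I): pale plate 105 x 66 x 6 mm; black blocks, tops 19 mm up, leave a pale channel: a trough along x, 71.6 mm long, ends closed, sloping. Floor 19 mm wide, 60 deg flanks, mouth 34 mm wide; a fitting let down within 6 mm slides central. Origin: plate's centre on the bench, z up. Seated: fitting origin 6 mm above it, its axes along the nest's (either way round).
- thread_lock: Small red thread-lock bottle with black tip standing upright, 29 mm in diameter and 71 mm high; a bystander. Origin at the centre of its foot, z up.
- caliper: Digital caliper lying flat behind the nests, 205 mm long, 70 mm wide, 11 mm high; a bystander. Origin on the bench under its middle, y along its beam.

How it is judged:
By the outcome, as a careful person would: the job done as asked, in the order asked, and still so for the second after the job is handed in, with the robot touching nothing.
It also fails if it takes over 90 s, if anything falls off the work surface, if the arm or the gripper's body presses on something with over 40 N, if the wrist force passes 120 N, or if a joint passes its speed limit or range.

## Robot

A 6-joint arm with a two-finger parallel gripper is mounted at the origin on a cart in front of the work surface, level with it; the furniture and walls round the work are solid. World frame = base frame: x ahead of the robot, y to its left, z up, the work surface at z = 0. Lengths are in m, angles in rad, forces in N, time in s.
With the tool pointing down it reaches from about 0.425 to 0.925 m from the base axis. Payload 12.5 kg.
Tool frame: the origin (TCP) lies between the finger pads; the fingertips stand 11 mm ahead of it and the grasp point (between the pads) lies 8 mm behind it; z points along the fingers, y is the line along which they close (so a half turn about z gives the same grasp; the last joint's range is limited). The gripper opens to 85 mm and grips with 20 to 120 N. Pads are 22 mm wide; open, the fingers measure 114 mm over their backs; the gripper's body (76 mm by 85 mm) begins 54 mm behind the grasp point. The pads swing forward as they close: fully open they stand 13 mm farther back than shut.
Start: joints at [-1.338, 0.491, 1.559, -0, 1.092, -0.106], TCP at [0.208, -0.589, 0.242] pointing down, gripper open.
Joint ranges: [-3.1, 3.1], [-0.84, 2.19], [0.05, 2.79], [-1.13, 4.28], [0.06, 2.93], [-2.69, 2.69]. Speed limits (rad/s): [2.22, 2.22, 2.79, 3.14, 3.14, 3.14].

## Interface

Orientations are given as [roll, pitch, yaw] about the fixed x, y, z axes, in that order (R = Rz(yaw) Ry(pitch) Rx(roll)).
In Python, from workcell import bot gives the robot as it stands. Calls block until the motion is done:
- bot.movep(position, orientation): joint-space move of the TCP to a pose.
- bot.servo_line(position, ori=None, feed=0.15): straight line of the TCP; ori=None keeps the orientation; feed is the mean speed in m/s.
- bot.set_joints(angles): joint-space move.
- bot.gripper_to(opening): finger opening in m; the grip force is fixed at half the most; returns when the fingers have stopped.
- bot.hold(seconds).
- bot.solve_ik(position, orientation): joint angles nearest the present ones, or None.
- bot.observe(): the state.
- bot.grab_frame(name): name is "side" or "top" or "wrist"; returns a dict with "pixels" (384x512x3 uint8, red, green, blue), "intrinsics" (3x3 intrinsics, pixels), "k1" (the pictures are not rectified: a ray, as slopes to the right and down, at radius r is drawn at 1 + k1 r^2 times it, then the intrinsics apply), "rvec" (rotation vector, rad) and "tvec" (3), from world to camera coordinates, as OpenCV has them. Camera axes: x right, y down, z forward; pixel columns grow to the right and rows downward; lengths in m; the calibration is good to about 2 mm. A picture is of the moment at which its call begins. There is no depth.
A pose or a line that the arm cannot do raises bot.MotionError and nothing moves.
- bot.job_done(): hands the job in; it is judged then, once.
Trained networks look in a picture, given as the dict that the camera call returned (one of the last four; its "shot" number tells which), for a name from the list of things; names that differ only in an ending like _2 or _b are one class to them, and where a whole thing is asked for, a point or a joint stands for the part that bears it (a point fixed in the world has none). Each returns a list of dicts, best first, with "conf" (0 to 1); they miss things now and then, are a little off and sometimes report something else, mostly with a low value. They report only what shows in the picture. A call takes as long as a camera call.
- bot.cut_out(label, picture): "pixels" (384x512 bool, what is visible of it) and "point" ([column, row] in pixels, amid what is visible of it).
- bot.place_of(label, picture): "point" ([column, row] in pixels: a listed point, or the origin of a listed thing).
The state is a dict: "time_s": time; "q": joint angles; "joint_vel": joint speeds; "effort": joint torques, N m; "ee_pos": TCP position; "tcp_rot": TCP orientation; "force": force on the tool from outside, world axes, zero at the start; "moment": the same for the moment, N m; "width": finger opening in m; "grip_force": force on a finger pad.
Only numpy, scipy, OpenCV 4.12 (cv2) and the standard library are available. Lean on these libraries where they do the work, as an engineer would, in place of code of your own. Each camera call takes 0.05 s, during which the arm holds its last target. There are 200 camera calls.

## Working session

There is one attempt and no reset: what is moved stays moved. The work goes in short steps, each a Python script; the robot and the scene stay as the last script left them, time stands still between calls to the robot, and variables do not carry over. Pictures are saved under pics/ and viewed, at most 14 in all, crops included, and the job is handed in when it is done.

```bash
mkdir -p pics; ls
cat > h.py <<'E'
import numpy as np, cv2
from workcell import bot
def save(f,n): cv2.imwrite('pics/'+n+'.png', f['pixels'][:,:,::-1])
def ray(f,uv):
    K=np.array(f['intrinsics']); x=(np.array(uv,float)-K[:2,2])/[K[0,0],K[1,1]]
    rd=np.hypot(*x); r=rd
    for _ in range(30): r=rd/(1+f['k1']*r*r)
    x=x*(r/rd if rd>0 else 1)
    R=cv2.Rodrigues(np.array(f['rvec'],float))[0]; t=np.array(f['tvec'],float).ravel()
    return -R.T@t, R.T@np.array([x[0],x[1],1.])
def onplane(f,uv,z):
    c,d=ray(f,uv); return c+d*(z-c[2])/d[2]
def proj(f,P):
    R=cv2.Rodrigues(np.array(f['rvec'],float))[0]; P=np.atleast_2d(P)@R.T+np.array(f['tvec']).ravel()
    x=P[:,:2]/P[:,2:]; x=x*(1+f['k1']*(x**2).sum(1,keepdims=True))
    K=np.array(f['intrinsics']); return x*[K[0,0],K[1,1]]+K[:2,2]
E
python3 - <<'E'
from h import *
f=bot.grab_frame('top'); g=bot.grab_frame('side')
save(f,'top0'); save(g,'side0')
for n,z in dict(corner=0,tee=0,cross=0,straight=0,nest_corner=0,nest_tee=0,nest_cross=0,nest_straight=0,thread_lock=0,caliper=0).items():
    for v,F in (('top',f),('side',g)):
        for r in bot.place_of(n,F)[:2]: print(n,v,round(r['conf'],2),np.round(r['point'],1),np.round(onplane(F,r['point'],z),3))
for F in (f,g): print(ray(F,[256,192]),F['k1'])
print(bot.observe())
E
```

```text
pics
corner top 0.61 [267.4 261.3] [0.405 0.232 0.   ]
corner side 0.53 [310.  203.8] [0.41  0.233 0.   ]
tee top 0.61 [314.8 255.2] [0.418 0.122 0.   ]
tee top 0.19 [245.4 120.1] [0.741 0.281 0.   ]
tee side 0.92 [309.3 179.2] [0.422 0.123 0.   ]
cross top 0.66 [345.1 215. ] [0.51  0.049 0.   ]
cross side 0.89 [283.5 162.6] [0.505 0.05  0.   ]
straight top 0.88 [223.6 259.4] [0.41  0.334 0.   ]
straight side 0.57 [305.  230.4] [0.413 0.334 0.   ]
nest_corner top 0.87 [177.7 214.4] [0.516 0.443 0.   ]
nest_corner top 0.33 [223.2 217.8] [0.507 0.335 0.   ]
nest_corner side 0.89 [250.3 257.6] [0.518 0.443 0.   ]
nest_tee top 0.68 [296.8 162. ] [0.637 0.16  0.   ]
nest_tee side 0.29 [178.3 199.2] [0.748 0.279 0.   ]
nest_cross top 0.89 [242.9 163.7] [0.635 0.288 0.   ]
nest_cross top 0.74 [177.8 270.5] [0.385 0.441 0.   ]
nest_cross side 0.95 [220.4 209.2] [0.628 0.297 0.   ]
nest_straight top 0.71 [222.3 218.6] [0.505 0.337 0.   ]
nest_straight side 0.78 [267.2 222.8] [0.503 0.325 0.   ]
thread_lock top 0.64 [180.8 274. ] [0.377 0.434 0.   ]
thread_lock side 0.77 [317.1 263.9] [0.377 0
[... 364 characters left out ...]
-0.59519308])) -0.051436013070932846
{'time_s': 1.1, 'q': array([-1.33758905e+00,  4.90908246e-01,  1.55889373e+00, -1.90525280e-05,
        1.09169609e+00, -1.05586207e-01]), 'joint_vel': array([ 0.00026552,  0.00056262,  0.00132724, -0.00020828, -0.00181946,
        0.00193054]), 'effort': array([ 2.36421423e-03, -6.18268919e+01, -2.61847991e+01, -1.70661633e-04,
        3.53279811e-04, -3.93756852e-05]), 'ee_pos': array([ 0.20774837, -0.58948198,  0.24232398]), 'tcp_rot': array([3.14150037e+00, 2.67827025e-05, 3.38802260e-01]), 'force': array([-0.44292016, -0.2738198 , -0.39225651]), 'moment': array([-0.02579083,  0.02369506,  0.03370638]), 'grip_force': 0.0, 'width': 0.08522776430148456}
```

View pics/top0.png

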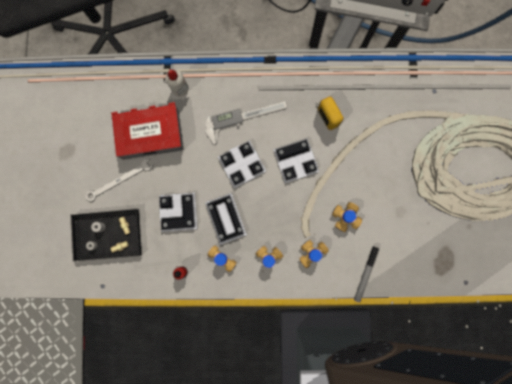

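View pics/side0.png

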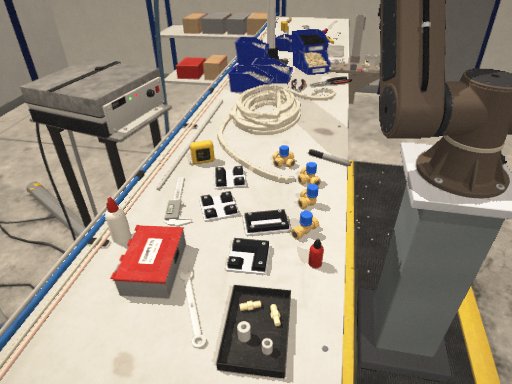

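The top view shows the nests at the L (177,213), I (226,219), + (242,164) and T (297,160). The fittings are, left to right, straight (222,259), corner (268,261), tee (314,255) and cross (348,215), and the bottle is at (180,272). The yellow objects are unrelated. Next I'll take wrist close-ups.

```bash
python3 - <<'E'
from h import *
for i,p in enumerate([(0.44,0.15,0.36),(0.5,0.33,0.40)]):
    bot.movep(p,[np.pi,0,0]); bot.hold(.3)
    f=bot.grab_frame('wrist'); save(f,f'w{i}'); c,d=ray(f,[256,192]); print(c,d,bot.observe()['q'],bot.observe()['time_s'])
    np.save(f'w{i}.npy',f,allow_pickle=True)
    for n in 'corner tee cross straight nest_corner nest_tee nest_cross nest_straight'.split():
        for r in bot.place_of(n,f)[:2]: print(n,round(r['conf'],2),np.round(r['point'],1),np.round(onplane(f,r['point'],0),3))
E
python3 -c "
import cv2,numpy as np
cv2.imwrite('pics/w01.png',np.hstack([cv2.resize(cv2.imread(f'pics/w{i}.png'),(400,300)) for i in (0,1)]))"
```

```text
[0.51964679 0.1494153  0.49217619] [-0.30193211 -0.00812198 -0.95334442] [1.86024151e-01 1.45326136e-01 1.75333575e+00 1.59276431e-05
 1.24302532e+00 1.75707695e+00] 4.2167
corner 0.9 [200.7 161.8] [0.412 0.229 0.   ]
tee 0.8 [269.5 155.8] [0.421 0.125 0.   ]
cross 0.82 [328.5  93.3] [ 0.511  0.042 -0.   ]
straight 0.58 [129.2 156.9] [0.42  0.336 0.   ]
nest_corner 0.88 [47.2 83.8] [ 0.526  0.443 -0.   ]
nest_corner 0.59 [327.6  93.9] [ 0.51   0.044 -0.   ]
nest_tee 0.67 [267.7 156.3] [0.42  0.128 0.   ]
nest_tee 0.49 [ 68.9 177.2] [0.388 0.434 0.   ]
nest_cross 0.54 [127.4  93.5] [0.511 0.329 0.   ]
nest_straight 0.82 [127.8  94. ] [ 0.511  0.328 -0.   ]
[0.57956533 0.32857586 0.53257704] [-0.30149443 -0.00772068 -0.95348625] [ 4.71958390e-01  3.39576670e-01  1.38493620e+00 -1.24668482e-05
  1.41673604e+00  2.04378106e+00] 5.7667
corner 0.96 [315.5 192.6] [ 0.41   0.224 -0.   ]
tee 0.89 [375.9 185.9] [0.421 0.123 0.   ]
cross 0.84 [433.8 131.2] [0.513 0.04  0.   ]
straight 0.89 [248.5 189.7] [0.415 0.337 0.   ]
nest_corner 0.73 [183.2 125.6] [0.522 0.44  0.   ]
nest_tee 0.67 [362.7  43.7] [0.641 0.166 0.   ]
nest_cross 0.65 [279.2  47.9] [0.635 0.29  0.   ]
nest_straight 0.66 [251.7 133.1] [0.509 0.331 0.   ]
```

View pics/w01.png

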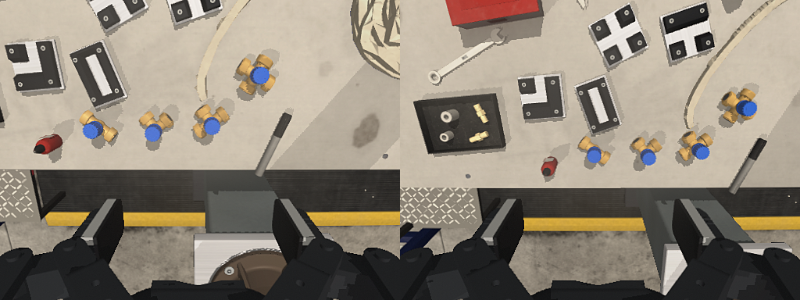

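```bash
cat > fit.py <<'E'
from h import *
from scipy.optimize import minimize
ARMS=dict(corner=[0,90],tee=[0,180,90],cross=[0,180,90,270],straight=[0,180])
def hexarm(a):
    c,s=np.cos(np.radians(a)),np.sin(np.radians(a)); h=[]
    for x in (0.014,.034):
        for k in range(6):
            t=np.pi/3*k; y,z=.015*np.cos(t),.013+.015*np.sin(t); h.append([c*x-s*y,s*x+c*y,z])
    return np.array(h)
def cyl(r,z0,z1):
    t=np.linspace(0,2*np.pi,20,endpoint=False); return np.array([[r*np.cos(a),r*np.sin(a),z] for a in t for z in (z0,z1)])
def pose(P,p): 
    c,s=np.cos(p[2]),np.sin(p[2]); return P@np.array([[c,s,0],[-s,c,0],[0,0,1]])+[p[0],p[1],p[3] if len(p)>3 else 0]
def cmask(f):
    h=cv2.cvtColor(f['pixels'],cv2.COLOR_RGB2HSV); H,S,V=[h[...,i].astype(int) for i in range(3)]
    return (((H>8)&(H<25)&(S>110)&(V>50))|((H>100)&(H<125)&(S>150))).astype(np.uint8)
def fit_fitting(n,p0,fs,z=0.):
    parts=[hexarm(a) for a in ARMS[n]]+[cyl(.014,.03,.054),cyl(.014,.002,.03)]
    U=4; data=[]
    for f in fs:
        u,v=np.round(proj(f,[p0[0],p0[1],z+.02])[0]).astype(int); s=45
        if not(s<=u<512-s and s<=v<384-s): continue
        m=cmask(f)[v-s:v+s,u-s:u+s]
        data.append((f,u-s,v-s,cv2.resize(m,None,fx=U,fy=U,interpolation=cv2.INTER_NEAREST).astype(bool)))
    def iou(p):
        tot=0
        for f,u0,v0,m in data:
            im=np.zeros(m.shape,np.uint8)
            for P in parts:
                q=(proj(f,pose(P,[*p,z]))-[u0,v0]+.5)*U
                cv2.fillConvexPoly(im,cv2.convexHull(q.astype(np.float32)).round().astype(np.int32),1)
            R=np.zeros_like(im); 
            q=((proj(f,[p0[0],p0[1],z+.02])[0]-[u0,v0]+.5)*U).round().astype(int)
            r=np.linalg.norm(np.diff(proj(f,[[p0[0],p0[1]-.024,z+.02],[p0[0],p0[1]+.024,z+.02]]),axis=0))*U
            cv2.circle(R,tuple(int(x) for x in q),int(r),1,-1); mm=m&(R>0)
            tot+=(mm&(im>0)).sum()/(mm|(im>0)).sum()
        return -tot/len(data)
    best=[]
    for a in np.radians(np.arange(0,360,15)): best.append((iou([*p0,a]),a))
    best.sort(); out=[]
    for _,a in best[:4]:
        r=minimize(iou,[*p0,a],method='Nelder-Mead',options=dict(initial_simplex=[[*p0,a],[p0[0]+.006,p0[1],a],[p0[0],p0[1]+.006,a],[*p0,a+.2]],xatol=1e-4,fatol=1e-5)); out.append((r.fun,*r.x))
    return sorted(out),len(data)
def nest_pts(n):
    hx,hy=(.046,.027) if n=='straight' else (.038,.038)
    X,Y=np.meshgrid(np.arange(-hx,hx+1e-6,.001),np.arange(-hy,hy+1e-6,.001)); X,Y=X.ravel(),Y.ravel()
    def ins(w,l):
        m=np.zeros(len(X),bool)
        for a in ARMS[n]:
            c,s=round(np.cos(np.radians(a))),round(np.sin(np.radians(a))); A=c*X+s*Y;B=-s*X+c*Y
            m|=(A>-w)&(A<l)&(abs(B)<w)
        return m
    fl=ins(.0095,.034 if n=='straight' else 1); bl=~ins(.017,.041 if n=='straight' else 1)
    return np.c_[X,Y,X*0+.006][fl],np.c_[X,Y,X*0+.019][bl]
def fit_nest(n,p0,fs):
    F,B=nest_pts(n); gs=[]
    for f in fs:
        uv=proj(f,[*p0,.01])[0]
        if 40<uv[0]<470 and 25<uv[1]<350: gs.append((f,cv2.GaussianBlur(f['pixels'].min(2),(0,0),.7).astype(np.float32)))
    def sc(p):
        t=0
        for f,g in gs:
            s=lambda P:cv2.remap(g,*[proj(f,pose(P,p))[:,i].astype(np.float32)[None] for i in (0,1)],cv2.INTER_LINEAR,borderMode=cv2.BORDER_REPLICATE).mean()
            t+=s(F)-s(B)
        return -t/len(gs)
    st=sorted((sc([*p0,a]),a) for a in np.radians(np.arange(0,360,10)))
    out=[]
    for _,a in st[:4]:
        r=minimize(sc,[*p0,a],method='Nelder-Mead',options=dict(initial_simplex=[[*p0,a],[p0[0]+.008,p0[1],a],[p0[0],p0[1]+.008,a],[*p0,a+.2]],xatol=1e-4,fatol=1e-3)); out.append((r.fun,*r.x))
    return sorted(out),len(gs)
E
python3 - <<'E'
from fit import *
import json
t=bot.grab_frame('top'); w=[np.load(f'w{i}.npy',allow_pickle=True).item() for i in (0,1)]
fs=w+[t]; P={}
G=dict(corner=(.41,.228),tee=(.42,.124),cross=(.51,.046),straight=(.414,.335))
N=dict(corner=(.52,.442),tee=(.639,.163),cross=(.635,.289),straight=(.507,.331))
D=lambda o:[(round(float(r[0]),3),round(r[1],4),round(r[2],4),round(np.degrees(r[3]),1)) for r in o]
for n in G:
    o,k=fit_fitting(n,G[n],fs); P[n]=list(map(float,o[0][1:])); print(n,k,D(o[:3]))
    for f in fs: 
        try:
            o,k=fit_fitting(n,G[n],[f]); print('    ',D(o[:1]))
        except ZeroDivisionError: pass
    o,k=fit_nest(n,N[n],fs); P['nest_'+n]=list(map(float,o[0][1:])); print('nest',n,k,D(o[:3]))
    for f in fs:
        try: print('    ',D(fit_nest(n,N[n],[f])[0][:1]))
        except ZeroDivisionError: pass
json.dump(P,open('P.json','w'))
im=w[1]['pixels'][:,:,::-1].copy(); im=cv2.resize(im,None,fx=2,fy=2,interpolation=cv2.INTER_CUBIC)
for n in G:
    for a in ARMS[n]:
        for z0,nm,L in((.013,n,.034),(.006,'nest_'+n,.034)):
            c=np.array([[0,0,z0],[L*np.cos(np.radians(a)),L*np.sin(np.radians(a)),z0]])
            q=proj(w[1],pose(c,P[nm])); q=((q+.5)*2).astype(int).tolist(); cv2.line(im,q[0],q[1],(0,0,255) if a!=90 else (0,200,0),2)
cv2.imwrite('pics/ov.png',im[0:440,200:1000])
E
```

```text
corner 3 [(-0.546, np.float64(0.4106), np.float64(0.2291), np.float64(309.4)), (-0.545, np.float64(0.4103), np.float64(0.2296), np.float64(309.2)), (-0.545, np.float64(0.4105), np.float64(0.2295), np.float64(309.1))]
     [(-0.716, np.float64(0.4106), np.float64(0.2295), np.float64(309.3))]
     [(-0.693, np.float64(0.4105), np.float64(0.2283), np.float64(310.3))]
     [(-0.232, np.float64(0.4084), np.float64(0.2289), np.float64(312.6))]
nest corner 3 [(-97.269, np.float64(0.5244), np.float64(0.4415), np.float64(364.5)), (-97.268, np.float64(0.5244), np.float64(0.4414), np.float64(364.5)), (-97.267, np.float64(0.5243), np.float64(0.4414), np.float64(4.4))]
     [(-146.008, np.float64(0.5244), np.float64(0.4415), np.float64(4.4))]
     [(-139.602, np.float64(0.5243), np.float64(0.4415), np.float64(364.5))]
     [(-13.115, np.float64(0.5822), np.float64(0.4062), np.float64(16.0))]
tee 3 [(-0.698, np.float64(0.4222), np.float64(0.1257), np.float64(305.8)), (-0.697, np.float64(0.4217), np.float64(0.1258), np.float64(305.9)), (-0.697, np.float64(0.4217), np.float64(0.1258), np.float64(305
[... 1609 characters left out ...]
337), np.float64(51.5))]
     [(-0.699, np.float64(0.4154), np.float64(0.3371), np.float64(52.8))]
     [(-0.702, np.float64(0.4148), np.float64(0.3365), np.float64(52.5))]
     [(-0.474, np.float64(0.4133), np.float64(0.3377), np.float64(49.6))]
nest straight 3 [(-103.744, np.float64(0.5077), np.float64(0.3283), np.float64(19.1)), (-103.741, np.float64(0.5076), np.float64(0.3283), np.float64(19.1)), (-103.178, np.float64(0.5071), np.float64(0.3281), np.float64(199.2))]
     [(-141.436, np.float64(0.5076), np.float64(0.3283), np.float64(199.5))]
     [(-137.506, np.float64(0.5083), np.float64(0.3285), np.float64(19.6))]
     [(-37.322, np.float64(0.505), np.float64(0.3263), np.float64(8.9))]
```

View pics/ov.png

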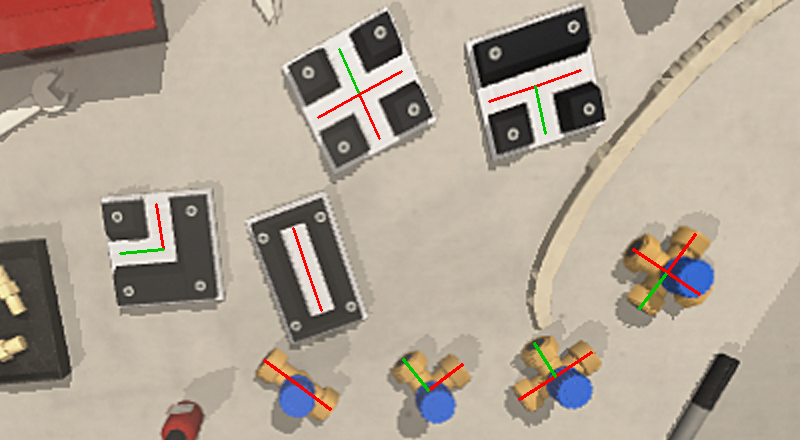

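The overlay lines up on all four fittings and nests, so I'll do the corner first.

```bash
cat > pp.py <<'E'
from fit import *
import json
P=json.load(open('P.json')); P['straight'][2]=np.radians(52.6); P['nest_straight'][:3]=[.508,.3284,np.radians(19.5)]
SYM=dict(corner=1,tee=1,cross=4,straight=2); ZG=.041; H=.16
def plan(n):
    f,d=P[n],P['nest_'+n]; best=None
    for a in np.radians(np.arange(-180,180,10)):
        for k in range(SYM[n]):
            b=a+d[2]-f[2]+2*np.pi*k/SYM[n]
            qs=[bot.solve_ik([*xy[:2],z],[np.pi,0,y]) for xy,y in ((f,a),(d,b)) for z in (H,ZG)]
            if any(q is None for q in qs): continue
            c=max(abs(q[5]) for q in qs)+.3*abs(qs[2][5]-qs[0][5])
            if best is None or c<best[0]: best=(c,a,b,qs)
    return best
def st(m):
    s=bot.observe(); print(m,round(s['time_s'],1),np.round(s['ee_pos'],4),'F',np.round(s['force'],1),'w',round(s['width'],4),round(s['grip_force'],1))
def run(n):
    c,a,b,q=plan(n); f,d=P[n],P['nest_'+n]; print(n,np.degrees([a,b]),[round(float(x[5]),2) for x in q])
    bot.gripper_to(.07); bot.movep([*f[:2],H],[np.pi,0,a])
    bot.servo_line([*f[:2],ZG],feed=.12); bot.gripper_to(.015); st('grip')
    if bot.observe()['width']<.022: print('MISS'); return
    bot.servo_line([*f[:2],H],feed=.15); st('lift')
    bot.movep([*d[:2],H],[np.pi,0,b])
    bot.servo_line([*d[:2],ZG+.03],feed=.15); bot.servo_line([*d[:2],ZG+.0085],feed=.04); st('low')
    bot.gripper_to(.05); st('open'); bot.servo_line([*d[:2],H],feed=.15); st('up')
E
python3 - <<'E'
from pp import *
run('corner')
f=P['nest_corner']; bot.movep([f[0]-.03,f[1]-.03,.25],[np.pi,0,0]); bot.hold(.2)
w=bot.grab_frame('wrist'); save(w,'c1'); u,v=proj(w,[f[0],f[1],.01])[0].astype(int); print(u,v)
o,k=fit_fitting('corner',f[:2],[w],.006); print(o[0],f,np.degrees(o[0][3]))
cv2.imwrite('pics/c1z.png',cv2.resize(w['pixels'][max(v-80,0):v+80,max(u-80,0):u+80,::-1],None,fx=3,fy=3))
E
```

```text
corner [ 90.         145.06001254] [0.37, 0.37, -0.36, -0.36]
grip 9.6 [0.4107 0.2291 0.0415] F [-1.  -0.9  6.7] w 0.0259 58.5
lift 10.6 [0.4103 0.2289 0.1593] F [ 0.6 -0.4 -0.9] w 0.0261 59.1
low 12.9 [0.5244 0.4415 0.0494] F [-0.3  1.  -2.7] w 0.026 59.1
open 13.3 [0.5245 0.4415 0.0498] F [-0.3 -0.4  0.5] w 0.0497 0.0
up 14.2 [0.524  0.4412 0.1591] F [-0.5  0.3 -0.7] w 0.0501 0.0
225 133
(np.float64(-0.8098601022329835), np.float64(0.5257805682178165), np.float64(0.44077118343648414), np.float64(0.08437839402691563)) [0.524373681819008, 0.4414510467262276, 6.361395651137414] 4.83452585983414
```

View pics/c1z.png

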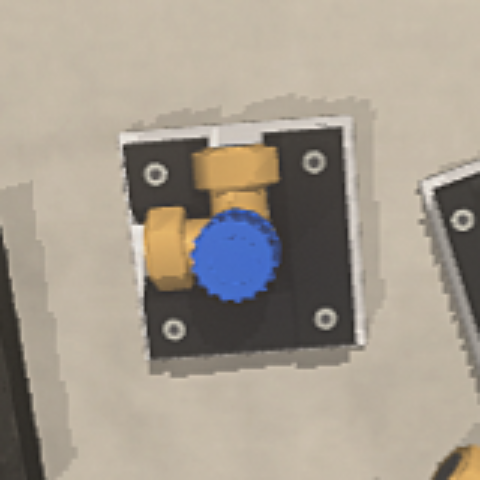

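The corner sits in its L nest with both outlets in the channel, and the fit puts it within 1.5 mm and 0.4°. The other three follow.

Run:
```python
from pp import *
ims=[]
for n in ('tee','cross','straight'): run(n)
bot.movep([.50,.30,.36],[np.pi,0,0]); bot.hold(.3); fs=[bot.grab_frame('wrist')]
bot.movep([.47,.22,.36],[np.pi,0,0.3]); bot.hold(.3); fs.append(bot.grab_frame('wrist'))
for n in ARMS:
    f=P['nest_'+n]
    for z in (.006,.010): 
        o,k=fit_fitting(n,f[:2],fs,z); print(n,z,k,np.round(o[0],4),np.round(f,4),np.degrees(o[0][3]-f[2])%(360/SYM[n]))
    w=fs[0]; u,v=np.clip(proj(w,[*f[:2],.02])[0].astype(int),50,[462,334]); ims.append(cv2.resize(w['pixels'][v-50:v+50,u-50:u+50,::-1],(290,290),interpolation=cv2.INTER_CUBIC))
cv2.imwrite('pics/all.png',np.vstack([np.hstack(ims[:2]),np.hstack(ims[2:])]))
s=bot.grab_frame('side'); save(s,'side1'); cv2.imwrite('pics/side1z.png',cv2.resize(s['pixels'][140:290,150:350,::-1],(800,600),interpolation=cv2.INTER_CUBIC))
```

```text
tee [  20.         -177.59574281] [1.36, 1.36, -1.47, -1.47]
grip 19.7 [0.4223 0.1258 0.0416] F [-1.3  0.2  8.8] w 0.0264 58.4
lift 20.6 [0.4218 0.1257 0.1594] F [-0.4  0.4 -1.7] w 0.0262 59.0
low 24.5 [0.642  0.162  0.0494] F [-0.5 -0.4 -1.5] w 0.0261 59.0
open 24.8 [0.6421 0.162  0.0498] F [-0.6 -0.3  0. ] w 0.0505 0.0
up 25.7 [0.6416 0.1619 0.1591] F [-0.   0.7  0.4] w 0.0499 0.0
cross [ 70.         488.25901201] [0.31, 0.31, -0.33, -0.33]
grip 29.2 [0.5075 0.0467 0.0416] F [-1.3 -0.2  6.9] w 0.0261 58.5
lift 30.2 [0.5069 0.0468 0.1593] F [ 0.6 -0.  -1.5] w 0.0259 59.1
low 32.6 [0.6359 0.2903 0.0494] F [ 0.4  0.3 -2. ] w 0.0257 59.0
open 33.0 [0.636  0.2903 0.0498] F [ 0.4 -0.  -0.4] w 0.0502 0.0
up 33.9 [0.6354 0.2901 0.1591] F [-0.6 -0.5 -0.4] w 0.0499 0.0
straight [140.  106.9] [-0.31, -0.31, 0.17, 0.17]
grip 36.7 [0.4155 0.3369 0.0416] F [-1.2 -0.7  7.4] w 0.0258 58.6
lift 37.7 [0.415  0.3365 0.1593] F [-0.3  0.3 -1.5] w 0.0261 59.0
low 39.6 [0.508  0.3284 0.0494] F [ 1.2 -0.7 -1.8] w 0.0265 59.0
open 40.0 [0.5081 0.3285 0.0497] F [-0.6  1.5 -0.2] w 0.0506 0.0
up 40.9 [0.5076 0.3282 0.1593] F [-0.5 -0.6 -0.2] w 0.05 0.0
corner 0.006 2 [-0.6979  0.5263  0.441   0.0903] [0.5244 0.4415 6.3614] 0.6917433964579232
corner 0.01 2 [-0.6871  0.5265  0.4396  0.0895] [0.5244 0.4415 6.3614] 0.6484331716197289Traceback (most recent call last):
  File "<stdin>", line 9, in <module>
  File "fit.py", line 39, in fit_fitting
    for a in np.radians(np.arange(0,360,15)): best.append((iou([*p0,a]),a))
                                                           ~~~^^^^^^^^^
  File "fit.py", line 37, in iou
    return -tot/len(data)
           ~~~~^~~~~~~~~~
ZeroDivisionError: division by zero
```

The tee's nest fell outside the fit window, so I'll take the check views from farther forward.

Run:
```python
from pp import *
ims=[]
bot.movep([.60,.30,.30],[np.pi,0,0]); bot.hold(.3); fs=[bot.grab_frame('wrist')]
bot.movep([.58,.20,.30],[np.pi,0,0.3]); bot.hold(.3); fs.append(bot.grab_frame('wrist'))
for n in ARMS:
    f=P['nest_'+n]
    for z in (.006,.010):
        try: o,k=fit_fitting(n,f[:2],fs,z); print(n,z,k,np.round(o[0],4),np.round(f,4),np.degrees(o[0][3]-f[2])%(360/SYM[n]))
        except ZeroDivisionError: print(n,'no view')
    w=fs[0]; u,v=np.clip(proj(w,[*f[:2],.02])[0].astype(int),60,[452,324]); ims.append(cv2.resize(w['pixels'][v-60:v+60,u-60:u+60,::-1],(290,290),interpolation=cv2.INTER_CUBIC))
cv2.imwrite('pics/all.png',np.vstack([np.hstack(ims[:2]),np.hstack(ims[2:])]))
bot.set_joints([-1.338,.491,1.559,0,1.092,-.106])
s=bot.grab_frame('side'); cv2.imwrite('pics/side1z.png',cv2.resize(s['pixels'][140:290,150:350,::-1],(800,600),interpolation=cv2.INTER_CUBIC)); st('end')
```

```text
corner 0.006 2 [-0.738   0.5264  0.4407  0.1179] [0.5244 0.4415 6.3614] 2.274487992583431
corner 0.01 2 [-0.7267  0.5278  0.4394  0.1177] [0.5244 0.4415 6.3614] 2.2598624753882177
tee 0.006 2 [-0.7895  0.645   0.1618  1.8939] [0.642  0.162  1.8893] 0.26083393062404836
tee 0.01 2 [-0.7752  0.6455  0.1625  1.8904] [0.642  0.162  1.8893] 0.0628054336160688
cross 0.006 2 [-0.8069  0.6378  0.2901  0.4695] [0.6359 0.2903 5.1827] 89.95295380350518
cross 0.01 2 [-0.7926  0.6377  0.2897  0.4721] [0.6359 0.2903 5.1827] 0.10012246804961933
straight 0.006 2 [-0.72    0.5087  0.3296  0.3319] [0.508  0.3284 0.3403] 179.5151787637502
straight 0.01 2 [-0.7065  0.5101  0.3289  0.3324] [0.508  0.3284 0.3403] 179.54756413894728
end 48.7 [ 0.2081 -0.5892  0.2423] F [-1.4 -0.3 -0.4] w 0.0501 0.0
```

View pics/all.png

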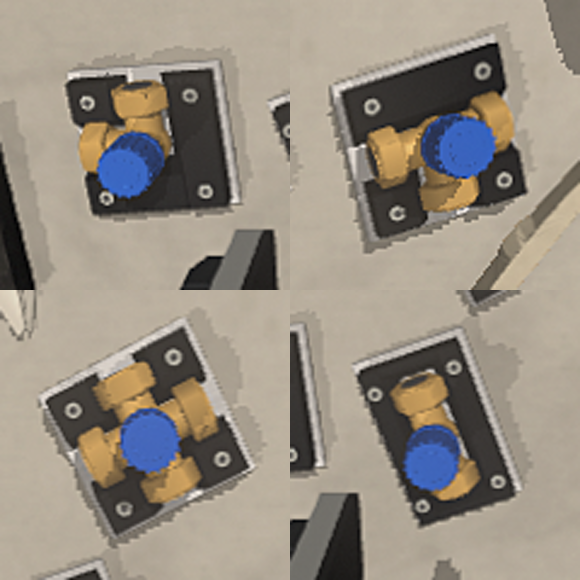

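View pics/side1z.png

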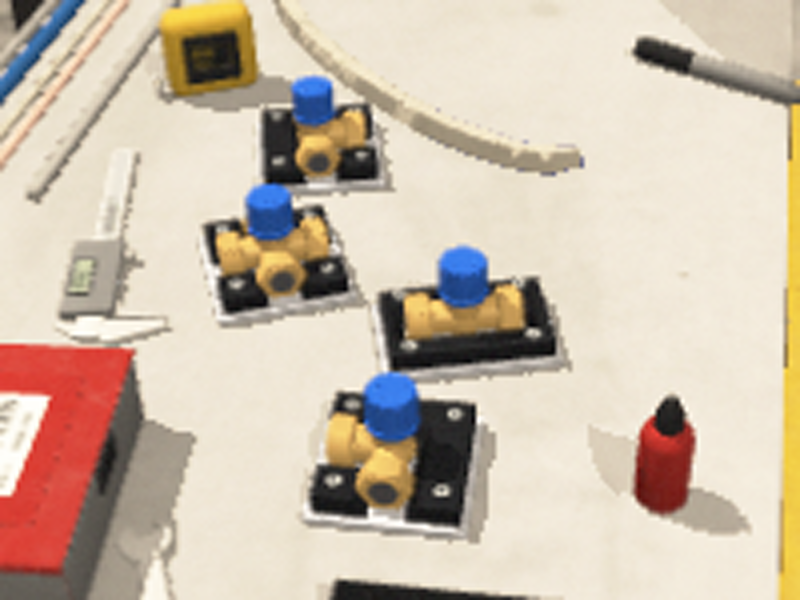

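All four look seated and upright, and the caliper and bottle are untouched. I'll check height and tilt numerically with fresh side and top pictures.

Run:
```python
from pp import *
from scipy.spatial.transform import Rotation as Ro
fs=[bot.grab_frame('side'),bot.grab_frame('top')]; U=8
for n in ARMS:
    p0=P['nest_'+n]; parts=[hexarm(a) for a in ARMS[n]]+[cyl(.014,.03,.054),cyl(.0125,.002,.03)]; D=[]
    for f in fs:
        u,v=proj(f,[*p0[:2],.03])[0].astype(int); s=30; m=cmask(f)[v-s:v+s,u-s:u+s]
        _,L,stt,_=cv2.connectedComponentsWithStats(m); m=(L==1+np.argmax(stt[1:,4])).astype(np.uint8) if n!='x' else m
        D.append((f,u-s,v-s,cv2.resize(m,None,fx=U,fy=U,interpolation=cv2.INTER_NEAREST)>0))
    def sc(e):
        e=np.array(e); R=Ro.from_rotvec([e[4]*.1,e[5]*.1,0])*Ro.from_euler('z',p0[2]+e[3]*.1); t=0
        for f,u0,v0,m in D:
            im=np.zeros(m.shape,np.uint8); off=e[:2] if f is fs[0] else e[6:8]
            for Q in parts:
                q=(proj(f,R.apply(Q)+[p0[0]+off[0]*.01,p0[1]+off[1]*.01,.006+e[2]*.01])-[u0,v0]+.5)*U
                cv2.fillConvexPoly(im,cv2.convexHull(q.astype(np.float32)).round().astype(np.int32),1)
            t+=(m&(im>0)).sum()/(m|(im>0)).sum()
        return -t/2+.002*(e[:3]**2).sum()+.002*(e[6:]**2).sum()
    r=minimize(sc,np.zeros(8),method='Nelder-Mead',options=dict(initial_simplex=np.vstack([np.zeros(8),np.eye(8)*.4]),maxiter=1500,xatol=.005,fatol=1e-5))
    e=r.x; print(n,round(r.fun,3),'base',round(sc(np.zeros(8)),3),'xyz mm',np.round(e[:3]*10,1),'yaw,tilt deg',np.round(np.degrees(e[3:6]*.1),1))
print(bot.observe()['time_s'])
```

```text
corner -0.567 base -0.55 xyz mm [ 0.  -0.1 -0.7] yaw,tilt deg [ 1.6  0.9 -0.5]
tee -0.494 base -0.47 xyz mm [ 0.4 -0.1 -1.8] yaw,tilt deg [-0.8 -0.7  1. ]
cross -0.484 base -0.481 xyz mm [-0.4  0.2 -0.8] yaw,tilt deg [0.1 0.3 0.7]
straight -0.578 base -0.546 xyz mm [-0.4  0.7  2.1] yaw,tilt deg [ 2.8 -5.4 -4.8]
48.7833
```

The straight may be tilted, although that fit is coarse. I'll look at it from close by, then feel its cap height with closed fingertips.

Run:
```python
from pp import *
bot.gripper_to(0)
d=P['nest_straight']; yaw=d[2]+np.pi/2
bot.movep([d[0],d[1],.10],[np.pi,0,yaw]); bot.hold(.2); st('above')
F0=bot.observe()['force'][2]
bot.servo_line([d[0],d[1],.076],feed=.1)
for z in np.arange(.076,.0688,-.0007):
    bot.servo_line([d[0],d[1],z],feed=.02); s=bot.observe()
    print(round(s['ee_pos'][2],4),round(s['force'][2]-F0,1))
    if s['force'][2]-F0>8: break
bot.servo_line([d[0],d[1],.12],feed=.15)
bot.movep([d[0]-.06,d[1],.2],[np.pi,0,0]); bot.hold(.2); w=bot.grab_frame('wrist')
u,v=np.clip(proj(w,[*d[:2],.02])[0].astype(int),75,[437,309]); cv2.imwrite('pics/st.png',cv2.resize(w['pixels'][v-75:v+75,u-75:u+75,::-1],(600,600),interpolation=cv2.INTER_CUBIC)); st('x')
```

```text
above 52.9 [0.5082 0.3282 0.1   ] F [-0.9  0.2  0.1] w -0.0001 0.0
0.0765 -0.7
0.0754 -0.5
0.0746 0.7
0.0738 0.1
0.0731 -0.3
0.0724 -0.0
0.0718 -0.7
0.0711 1.2
0.0711 8.1
x 58.0 [0.448  0.3284 0.1999] F [ 0.3 -0.2 -0.3] w -0.0001 0.0
```

View pics/st.png

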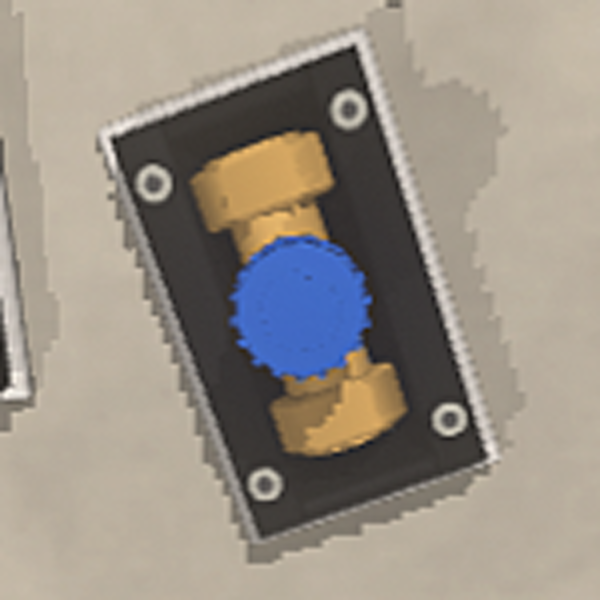

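The cap touched at TCP z = 0.0711, so its top is at 60.1 mm against 60 mm when seated. The straight is home and level, and the picture agrees. I'll feel the other three quickly.

Run:
```python
from pp import *
for n in ('corner','cross','tee'):
    if bot.observe()['time_s']>74: break
    d=P['nest_'+n]; q=min((y for y in d[2]+np.arange(-4,4)*np.pi/2 if bot.solve_ik([*d[:2],.1],[np.pi,0,y]) is not None),key=lambda y:abs(bot.solve_ik([*d[:2],.1],[np.pi,0,y])[5]-bot.observe()['q'][5]))
    bot.movep([*d[:2],.11],[np.pi,0,q]); F0=bot.observe()['force'][2]; bot.servo_line([*d[:2],.0745],feed=.1)
    for z in np.arange(.074,.0695,-.0008):
        bot.servo_line([*d[:2],z],feed=.03); s=bot.observe()
        if s['force'][2]-F0>5: break
    print(n,round(s['ee_pos'][2],4),round(s['force'][2]-F0,1)); bot.servo_line([*d[:2],.14],feed=.2)
bot.movep([.55,.05,.3],[np.pi,0,0]); st('end')
f=bot.grab_frame('top')
for n in ('thread_lock','caliper'): print(n,[(round(r['conf'],2),np.round(onplane(f,r['point'],0),3)) for r in bot.place_of(n,f)[:1]])
```

```text
corner 0.0711 10.9
cross 0.0711 10.0
tee 0.0711 9.5
end 68.5 [0.5502 0.0503 0.2987] F [ 0.7  0.8 -0.9] w -0.0004 0.0
thread_lock [(0.48, array([0.378, 0.435, 0.   ]))]
caliper [(0.65, array([0.738, 0.28 , 0.   ]))]
```

All four caps are at the seated height, and the bystanders haven't moved.

```bash
python3 -c "
from workcell import bot
print(bot.job_done())"
```

```text
the job is handed in; nothing more can be done
None
```

All four distributors are seated, blue cap up, each in its own nest; every cap top measured at the seated height (60 mm), the caliper and thread-lock bottle did not move, and the job was handed in at about 69 s.

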